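# Pin back the belt tensioner of a laboratory drive

### The arm

A 6-joint arm with a two-finger parallel gripper is mounted at the origin on the work surface. World frame = base frame: x ahead of the robot, y to its left, z up, the work surface at z = 0. Lengths are in m, angles in rad, forces in N, time in s.
With the tool pointing down it reaches from about 0.275 to 1 m from the base axis. Payload 8.4 kg.
Tool frame: the origin (TCP) lies on the centre line of the jaws, within the pads' length; the fingertips stand 22 mm ahead of it and the grasp point (between the pads) lies 3 mm ahead of it; z points along the fingers, x is the direction in which the jaws open and shut, and the axes are right-handed (so a half turn about z gives the same grasp; the last joint's range is limited). The gripper opens to 85 mm and grips with 20 to 120 N. Pads are 22 mm wide; open, the fingers measure 114 mm over their backs; the gripper's body (76 mm by 85 mm) begins 54 mm behind the grasp point. The pads swing forward as they close: fully open they stand 13 mm farther back than shut.
Start: joints at [-1.251, 0.353, 1.633, -0, 1.155, -0.002], TCP at [0.198, -0.593, 0.253] pointing down, gripper open.
Joint ranges: [-2.63, 2.63], [-0.92, 2.1], [0.06, 2.66], [-1.3, 4.44], [0, 2.69], [-3.02, 3.02]. Speed limits (rad/s): [2.22, 2.22, 2.79, 3.14, 3.14, 3.14].

### API

Orientations are given as a unit quaternion [w, x, y, z].
In Python, from bench import arm gives the robot as it stands.
- The arm moves only by the shell command python3 -m crank 'ROWS' [OPENING]. ROWS is JSON, a list of rows, each an object with "xyz": the shift along the tool's x, y, z in cm, a list of three; "twist": the turn about the tool's z in degrees. A call has exactly 5 rows; each row shifts and turns the pose as measured when the row begins, along the tool's axes as they then stand; what a row does not reach is not made up. A row lasts 1/12 s, in which the tool goes at most 41.7 mm and 7.16 degrees, less where a joint would pass 70% of its speed; a pose out of reach is approached as far as the arm can. A call with a gripper value outside its range is refused whole. OPENING is the closure, from 0 (fully open) to 1 (shut), set as the call begins (- or left out, the last holds). The fingers move at their own pace and stop on an object; the grip force is fixed at half the most. Time passes only in rows, so rows that do not move let the fingers close, or fill a call up. It gives the time, the measured TCP pose, the force and the opening at its end, in the units of the state.
- arm.state(): the state, without advancing time (a new reading comes with each control period).
- arm.capture(name): name is "side" or "top" or "wrist"; returns a dict with "frame" (384x512x3 uint8, red, green, blue), "mtx" (3x3 intrinsics, pixels), "rvec" (rotation vector, rad) and "tvec" (3), from world to camera coordinates, as OpenCV has them; the wrist camera has in their place "T_tool_cam" (4x4, takes a point from camera to tool coordinates, whose origin is the TCP and whose axes are the tool frame's). Camera axes: x right, y down, z forward; pixel columns grow to the right and rows downward; lengths in m; the calibration is good to about 2 mm. A picture is of the moment at which its call begins: read the wrist's pose just before it. There is no depth.
- arm.close_job(): hands the job in, once; it reports no verdict.
The state is a dict: "clock": time; "joints": joint angles; "qd": joint speeds; "joint_torque": joint torques, N m; "eef_pos": TCP position; "ee_rot": TCP orientation; "contact_force": force on the tool from outside, world axes, zero at the start; "ft_torque": the same for the moment, N m; "opening": finger opening in m.
Only numpy, scipy, OpenCV 4.12 (cv2) and the standard library are available. Lean on these libraries where they do the work, as an engineer would, in place of code of your own. Each camera call takes 0.05 s, during which the arm holds its last target.

### The job

The belt of this laboratory drive is off, and its sprung tensioner arm must be locked back so that a new one can be fitted. Take the long square-headed pin from the pin block, push the arm round with its shank until the arm's pointer stands at the longest line of the scale, seat the pin upright and fully home in the hole there so that the arm leans on it at that line, and let go. Feel for the hole with a light hand (never load the drive with more than 40 N through the pin), do not let the arm snap back, and leave the other things where they are.

Things in the scene. Friction and masses are not known exactly. Their poses are not given: they have to be found in the camera images.
- deck: The drive deck, a fixed white plate 240 (x) by 250 (y) by 10 mm with two pulleys (tops 44 mm above the table). Origin: centre of its underside, on the table; z up. From above, the arm at rest lies along the direction 150 degrees counter-clockwise from the deck's +x and is pushed counter-clockwise, its end going towards the deck's -y; at 30 degrees of travel it points along the deck's -x.
- plate (a point): Mean centre of the top face of the aluminium index plate, 34 mm above the table; deck's axes; 80 (x) by 142 (y) mm. Carries scale and holes. Clamped in slots, it may stand turned about the arm's pivot by up to 4 degrees either way, lines and holes with it; allowed loads do not shift it. A pin set down on it at 20 mm/s knocks with some 40 N; at 8 mm/s it is gentle.
- pivot (a point): Vertical axis of the tensioner arm, at the index plate's top face; deck's axes. The arm: a dark steel bar 16 mm wide, its underside 4 mm and upper face 16 mm above the plate, ending 122 mm from the axis, with a thin pointer to 133 mm over a scale (a line per 5 degrees, longest at 30). A grey roller 30 mm wide stands on it 55 mm from the axis, its nut 67 mm above the table.
- tensioner (a joint): Deflection of the arm in rad: 0 at rest on its stop, growing as it is pushed counter-clockwise seen from above, at most 0.78. Its spring always pushes back: 2 N at rest to 6 N at the far end, at 110 mm from the axis. Held by the pin in the 30-degree hole it stands at 0.52, give or take 0.08 with the plate's setting.
- search_start (a point): Point on the plate's top face, 110 mm from the pivot; deck's axes. The 30-degree hole's centre lies 3 to 18 mm beyond it along the arc about the pivot, in the sense of the push. It is the third of four alike (10, 20, 30, 40 degrees, 19 mm apart): blind, 11.5 mm wide, 20 mm deep, 0.7 mm chamfer. A pin in it bears on the arm's trailing side, 13 mm off the arm's centre line.
- pin_block: Fixed grey plastic block 120 (x) by 46 (y) by 40 mm high, origin at the centre of its underside on the table. Two holes 60 mm apart along its x hold two steel pins upright, either in either hole, 28 mm deep.
- pin_head (a point): Centre of the square head, 18 by 18 by 28 mm high, of the long steel pin (90 g): grip it here across two flats, its x and y are square to the flats, z points up along the pin. The round shank is 10 mm thick and 60 mm long below the head, its tip bevelled by 0.8 mm. In the block this point stands 86 mm above the table, fully home in the index plate 88 mm.
- pin_tip (a point): The lower end of the long pin's shank, 74 mm below the head's centre; z up along the pin. In the block it stands 12 mm above the table; fully home in the index plate 14 mm.
- short_pin: Bystander: short steel pin with a round knob, 10 mm shank 42 mm long, knob 26 mm wide and 14 mm high; stands in the other hole of the block. Origin at its tip.
- spare_roller: Bystander: loose grey plastic ring 30 mm wide, 14 mm high, lying on the deck in front of the larger pulley. Origin under its centre.
- screwdriver: Bystander: black screwdriver about 200 mm long, lying on the table beyond the pin block, seen from the drive.
- cup: Bystander: white plastic cup 70 mm wide, 85 mm high. Origin under its centre.
- bottle: Bystander: amber bottle 64 mm wide, 150 mm high. Origin under its centre.
- beaker: Bystander: clear beaker 80 mm wide, 95 mm high. Origin under its centre.
- mouse: Bystander: black computer mouse 100 by 60 by 34 mm. Origin under its centre.

How it is judged:
By the outcome, as a careful person would: the job done as asked, in the order asked, and still so for the second after the job is handed in, with the robot touching nothing.
It also fails if it takes over 67 s, if anything falls off the work surface, if the arm or the gripper's body presses on something with over 40 N, if the wrist force passes 120 N, or if a joint passes its speed limit or range.

## Working session

There is one attempt and no reset: what is moved stays moved. The work goes in short steps, Python scripts to look and compute and a shell command to move; the robot and the scene stay as the last step left them, time stands still between calls to the robot, and variables do not carry over. Pictures are saved under pics/ and viewed, and the job is handed in when it is done.

```bash
ls; mkdir -p pics; python3 - <<'E'
from bench import arm
import cv2,json
s=arm.state();print(s)
for n in ("top","side","wrist"):
    c=arm.capture(n);cv2.imwrite(f"pics/{n}0.png",c["frame"][:,:,::-1])
    print(n,{k:v.tolist() if hasattr(v,'tolist') else v for k,v in c.items() if k!="frame"})
E
```

```text
pics
{'clock': 0.0, 'joints': array([-1.25143923e+00,  3.53642960e-01,  1.63414598e+00, -1.64190688e-05,
        1.15516691e+00, -2.43009091e-03]), 'qd': array([ 0.00121282,  0.00063404, -0.00114724, -0.00096916, -0.00124294,
       -0.00079503]), 'joint_torque': array([-4.23548427e-04, -6.05252481e+01, -3.42065191e+01, -9.28525856e-05,
        9.41554550e-03,  1.10214353e-05]), 'eef_pos': array([ 0.19750302, -0.59250801,  0.25255982]), 'ee_rot': array([-3.93791420e-04,  8.11254648e-01, -5.84692596e-01, -5.56386067e-04]), 'contact_force': array([-0.76223443,  0.36392269, -0.16607211]), 'ft_torque': array([ 0.00869084, -0.06623686, -0.04430033]), 'opening': 0.08534090124627101}
top {'mtx': [[348.8650466775735, 0.0, 256.27534715450315], [0.0, 348.8650466775735, 195.65751326445567], [0.0, 0.0, 1.0]], 'rvec': [1.9903864795985222, -2.242151776248772, 0.23343396947090947], 'tvec': [0.058059796948716526, 0.5172305639809487, 0.9304195134950177]}
side {'mtx': [[453.92791367629906, 0.0, 255.50974640775758], [0.0, 453.92791367629906, 187.0439668830077], [0.0, 0.0, 1.0]], 'rvec': [0.8705258422492721, -2.2968021439041824, 1.2789673979332472], 'tvec': [0.37482807591624145, 0.238553260472395, 1.0210527237592257]}
wrist {'mtx': [[269.62812079393115, 0.0, 259.2344115707846], [0.0, 269.62812079393115, 193.30620477257148], [0.0, 0.0, 1.0]], 'T_tool_cam': [[0.9999989856512833, 0.0009999254429246323, 0.0010143202211425398, 0.000794042314597676], [-0.0012693426923145658, 0.9486954334584808, 0.31618880958084605, -0.07977620680413505], [-0.0006461157263946305, -0.31618977637509343, 0.9486957403985403, -0.11988747185229293], [0.0, 0.0, 0.0, 1.0]]}
```

View pics/top0.png

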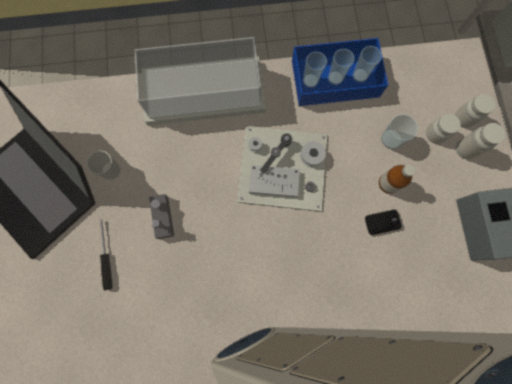

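View pics/side0.png

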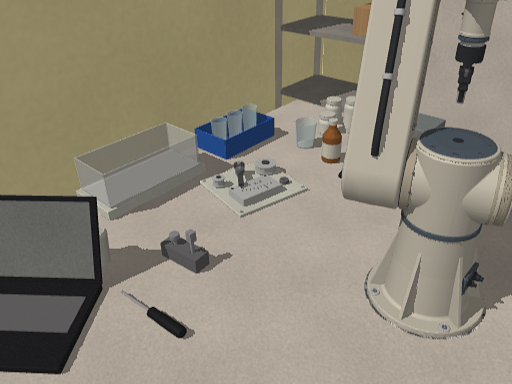

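View pics/wrist0.png

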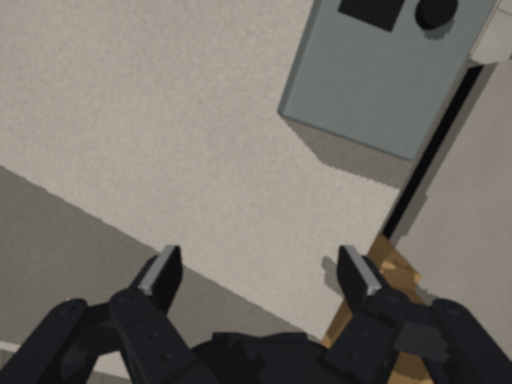

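Top view: deck at about (284,168), pin block about (161,217), screwdriver (106,265), and the cup at (100,162). Next I'll zoom in and convert these pixels to positions.

```bash
cat > h.py <<'E'
import numpy as np,cv2
from scipy.spatial.transform import Rotation as R
def tool():
    from bench import arm
    s=arm.state();q=s["ee_rot"];T=np.eye(4);T[:3,:3]=R.from_quat([q[1],q[2],q[3],q[0]]).as_matrix();T[:3,3]=s["eef_pos"];return s,T
def cam(c,T=None):
    "camera-to-world"
    M=np.eye(4)
    if "rvec" in c:
        M[:3,:3]=cv2.Rodrigues(np.array(c["rvec"]))[0];M[:3,3]=np.ravel(c["tvec"]);return np.linalg.inv(M)
    return T@np.array(c["T_tool_cam"])
def unproj(K,Tcw,uv,z):
    d=Tcw[:3,:3]@np.linalg.inv(K)@np.array([uv[0],uv[1],1.]);o=Tcw[:3,3]
    return o+d*(z-o[2])/d[2]
def proj(K,Tcw,P):
    p=np.linalg.inv(Tcw)@np.r_[P,1];q=K@p[:3];return q[:2]/q[2]
E
python3 - <<'E'
from h import *
from bench import arm
c=arm.capture("top");f=c["frame"][:,:,::-1];K=np.array(c["mtx"]);T=cam(c)
a=cv2.resize(f[115:225,225:345],None,fx=6,fy=5.4,interpolation=cv2.INTER_CUBIC)
cv2.imwrite("pics/deckz.png",cv2.resize(f[115:215,225:345],None,fx=6,fy=6,interpolation=cv2.INTER_CUBIC))
cv2.imwrite("pics/blockz.png",cv2.resize(f[185:250,135:190],None,fx=8,fy=8,interpolation=cv2.INTER_CUBIC))
for n,uv,z in [("deck",(284,168),.01),("block",(161,217),.04),("cup",(100,162),.05),("driver",(106,265),.01)]: print(n,unproj(K,T,uv,z))
print(T[:3,3])
E
```

```text
deck [ 0.6036103  -0.09737781  0.01      ]
block [0.49393335 0.27011057 0.04      ]
cup [0.67288285 0.43196467 0.05      ]
driver [0.38087442 0.44065419 0.01      ]
[0.3215969  0.02246048 1.01619379]
```

View pics/deckz.png

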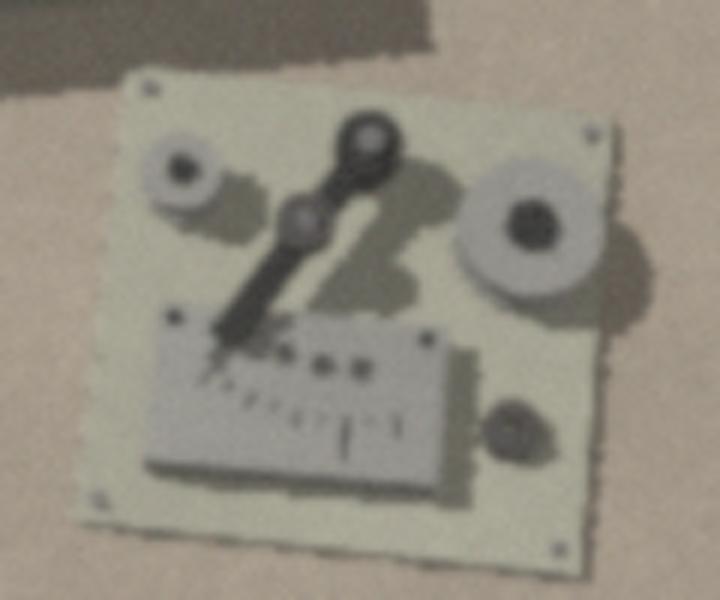

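View pics/blockz.png

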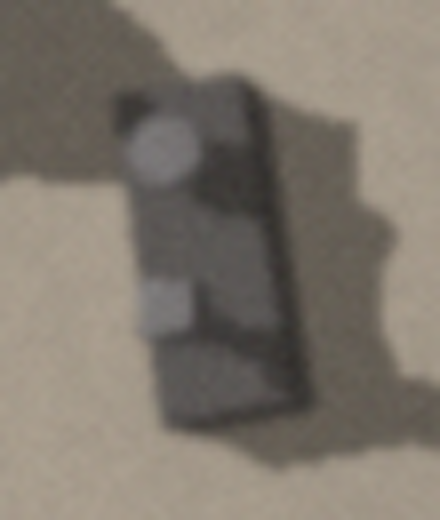

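```bash
python3 - <<'E'
from h import *
from bench import arm
c=arm.capture("top");K=np.array(c["mtx"]);T=cam(c)
def b(x,y):return (135+x/8,185+y/8)
def d(x,y):return (225+x/6,115+y/6)
for n,uv,z in [("head",b(168,307),.1),("knob",b(165,150),.068),("blk1",b(215,85),.04),("bc1",b(118,100),.04),("bc2",b(245,80),.04),("bc3",b(305,400),.04),("bc4",b(165,425),.04),
 ("deckTL",d(128,72),.01),("TR",d(615,122),.01),("BR",d(585,575),.01),("BL",d(80,522),.01),("pivot",d(370,138),.055),("nut",d(303,222),.067),("longlineout",d(345,460),.034),("longin",d(346,418),.034),("holes",d(285,353),.034),("h3",d(323,365),.034),("h4",d(362,368),.034),("pointer",d(205,380),.045),
 ("PTL",d(160,305),.034),("PTR",d(450,328),.034),("PBR",d(440,487),.034),("PBL",d(148,465),.034),("bottle",(400,175),.14),("mouse",(383,222),.02)]: print(n,unproj(K,T,uv,z).round(4))
s,Tt=tool();print(Tt.round(3))
dx=np.array([.49,.27,.253])-Tt[:3,3];print("tool shift cm",Tt[:3,:3].T@dx*100)
E
```

```text
head [0.468  0.2691 0.1   ]
knob [0.5276 0.2754 0.068 ]
blk1 [0.5552 0.2637 0.04  ]
bc1 [0.5538 0.2984 0.04  ]
bc2 [0.5557 0.253  0.04  ]
bc3 [0.4393 0.2397 0.04  ]
bc4 [0.4364 0.2887 0.04  ]
deckTL [ 7.469e-01 -1.000e-04  1.000e-02]
TR [ 0.6907 -0.2435  0.01  ]
BR [ 0.4615 -0.1915  0.01  ]
BL [0.5167 0.0497 0.01  ]
pivot [ 0.6801 -0.112   0.055 ]
nut [ 0.6375 -0.0729  0.067 ]
longlineout [ 0.5272 -0.0807  0.034 ]
longin [ 0.5477 -0.0839  0.034 ]
holes [ 0.5833 -0.0589  0.034 ]
h3 [ 0.5752 -0.0764  0.034 ]
h4 [ 0.5715 -0.095   0.034 ]
pointer [ 0.5717 -0.0182  0.045 ]
PTL [ 0.6146 -0.0014  0.034 ]
PTR [ 0.5863 -0.1403  0.034 ]
PBR [ 0.5086 -0.1241  0.034 ]
PBL [0.5359 0.0136 0.034 ]
bottle [ 0.5128 -0.3789  0.14  ]
mouse [ 0.4074 -0.3571  0.02  ]
[[ 0.316 -0.949 -0.     0.198]
 [-0.949 -0.316  0.001 -0.593]
 [-0.001 -0.    -1.     0.253]
 [ 0.     0.     0.     1.   ]]
tool shift cm [-7.25996482e+01 -5.50219728e+01  4.21447358e-02]
```

Deck yaw is about -12.7°, and pulley, hole spacing and radius all agree with the given sizes. The 30° hole is near (0.575,-0.076) and the long pin is at (0.468,0.269). Next I'll move over the block.

```bash
python3 -m crank '[{"xyz":[-2.9,-2.2,0],"twist":0},{"xyz":[-2.9,-2.2,0],"twist":0},{"xyz":[-2.9,-2.2,0],"twist":0},{"xyz":[-2.9,-2.2,0],"twist":0},{"xyz":[-2.9,-2.2,0],"twist":0}]' 0
python3 -m crank '[{"xyz":[-2.9,-2.2,0],"twist":0},{"xyz":[-2.9,-2.2,0],"twist":0},{"xyz":[-2.9,-2.2,0],"twist":0},{"xyz":[-2.9,-2.2,0],"twist":0},{"xyz":[-2.9,-2.2,0],"twist":0}]'
```

```text
clock: 0.67
eef_pos: [0.2556, -0.4205, 0.2511]
ee_rot: [0.001, 0.809, -0.587, 0.0]
contact_force: [1.4, -0.9, 0.6]
opening: 0.0852
clock: 1.08
eef_pos: [0.3158, -0.2402, 0.2507]
ee_rot: [0.001, 0.808, -0.589, 0.001]
contact_force: [0.3, -0.4, 0.6]
opening: 0.0852
```

```bash
python3 -m crank '[{"xyz":[-2.9,-2.2,0],"twist":0},{"xyz":[-2.9,-2.2,0],"twist":0},{"xyz":[-2.9,-2.2,0],"twist":0},{"xyz":[-2.9,-2.2,0],"twist":0},{"xyz":[-2.9,-2.2,0],"twist":0}]'
python3 -m crank '[{"xyz":[-2.9,-2.2,0],"twist":0},{"xyz":[-2.9,-2.2,0],"twist":0},{"xyz":[-2.9,-2.2,0],"twist":0},{"xyz":[-2.9,-2.2,0],"twist":0},{"xyz":[-2.9,-2.2,0],"twist":0}]'
python3 -m crank '[{"xyz":[-2.5,-1.4,0],"twist":-7},{"xyz":[-2.5,-1.4,0],"twist":-7},{"xyz":[-2.5,-1.4,0],"twist":-7},{"xyz":[0,0,0],"twist":-7},{"xyz":[0,0,0],"twist":-7}]'
```

```text
clock: 1.5
eef_pos: [0.3766, -0.0598, 0.2514]
ee_rot: [0.0, 0.808, -0.589, 0.003]
contact_force: [1.4, -0.3, -0.4]
opening: 0.0855
clock: 1.92
eef_pos: [0.4379, 0.1219, 0.2524]
ee_rot: [-0.001, 0.808, -0.589, 0.005]
contact_force: [0.4, -0.5, -0.3]
opening: 0.0854
clock: 2.33
eef_pos: [0.4463, 0.2198, 0.2524]
ee_rot: [-0.001, 0.95, -0.311, 0.006]
contact_force: [-0.0, -0.1, -0.2]
opening: 0.0852
```

```bash
python3 -m crank '[{"xyz":[0,0,0],"twist":-7},{"xyz":[0,0,0],"twist":-7},{"xyz":[0,0,0],"twist":-7},{"xyz":[0,0,0],"twist":-7},{"xyz":[0,0,0],"twist":-7}]'
python3 -m crank '[{"xyz":[0,0,0],"twist":-7},{"xyz":[0,0,0],"twist":-7},{"xyz":[0,0,0],"twist":-7},{"xyz":[0,0,0],"twist":-7},{"xyz":[0,0,0],"twist":-7}]'
python3 -m crank '[{"xyz":[0,0,0],"twist":-7},{"xyz":[0,0,0],"twist":-7},{"xyz":[0,0,0],"twist":-7},{"xyz":[0,0,0],"twist":-7},{"xyz":[0,0,0],"twist":-7}]'
python3 - <<'E'
from h import *
s,T=tool();print(s["joints"].round(3),s["eef_pos"],np.degrees(np.arctan2(T[1,0],T[0,0])))
E
```

```text
clock: 2.75
eef_pos: [0.4456, 0.2218, 0.2519]
ee_rot: [0.001, 1.0, -0.005, 0.005]
contact_force: [0.2, 0.0, 1.0]
opening: 0.0852
clock: 3.17
eef_pos: [0.4453, 0.2218, 0.2518]
ee_rot: [0.002, 0.953, 0.302, 0.005]
contact_force: [0.4, 0.3, -0.4]
opening: 0.0853
clock: 3.58
eef_pos: [0.4449, 0.2216, 0.2516]
ee_rot: [0.004, 0.814, 0.581, 0.004]
contact_force: [0.2, 0.0, 0.1]
opening: 0.0855
[ 0.463  0.15   1.908 -0.007  1.075 -0.773] [0.44490014 0.22160888 0.25163476] 71.02051569868311
```

```bash
python3 -m crank '[{"xyz":[0,0,0],"twist":-6.2},{"xyz":[0,0,0],"twist":-6.2},{"xyz":[0,0,0],"twist":-6.2},{"xyz":[0,0,0],"twist":-6.2},{"xyz":[2.5,2.0,0],"twist":0}]'
python3 -m crank '[{"xyz":[2.3,0,0],"twist":0},{"xyz":[0,0,0],"twist":0},{"xyz":[0,0,0],"twist":0},{"xyz":[0,0,0],"twist":0},{"xyz":[0,0,0],"twist":0}]'
python3 - <<'E'
from h import *
from bench import arm
s,T=tool();c=arm.capture("wrist");cv2.imwrite("pics/w1.png",c["frame"][:,:,::-1])
print(s["eef_pos"],T.round(3).tolist())
K=np.array(c["mtx"]);print(proj(K,cam(c,T),[.468,.2691,.1]))
np.savez("w1.npz",K=K,C=cam(c,T))
E
```

```text
clock: 4.0
eef_pos: [0.459, 0.2458, 0.2513]
ee_rot: [0.004, 0.659, 0.752, 0.001]
contact_force: [1.7, 0.9, -0.0]
opening: 0.0853
clock: 4.42
eef_pos: [0.4581, 0.2717, 0.2512]
ee_rot: [0.005, 0.658, 0.753, 0.002]
contact_force: [0.1, -0.5, 0.1]
opening: 0.0853
[0.45807525 0.27169805 0.25122915] [[-0.133, 0.991, 0.009, 0.458], [0.991, 0.133, -0.003, 0.272], [-0.004, 0.009, -1.0, 0.251], [0.0, 0.0, 0.0, 1.0]]
[257.25046775 193.62814176]
```

View pics/w1.png

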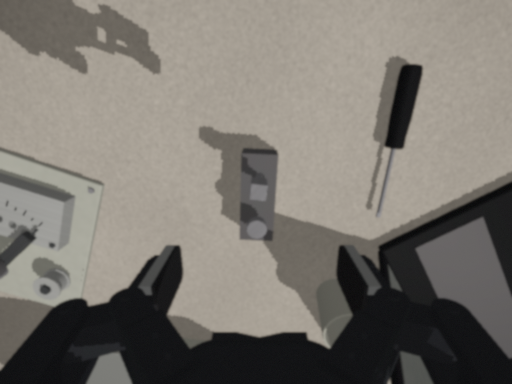

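```bash
python3 - <<'E'
import cv2
f=cv2.imread("pics/w1.png")
cv2.imwrite("pics/w1z.png",cv2.resize(f[140:250,225:295],None,fx=5,fy=5,interpolation=cv2.INTER_CUBIC))
E
```

```text
(no output)
```

View pics/w1z.png

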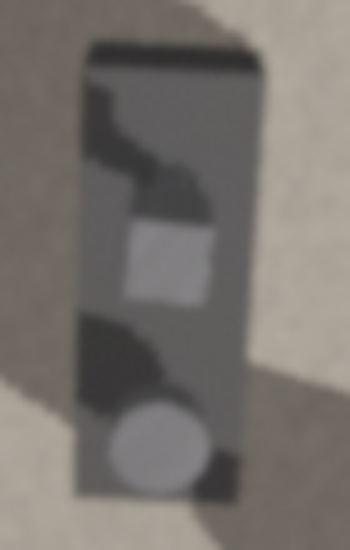

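```bash
python3 - <<'E'
from h import *
d=np.load("w1.npz");K,C=d["K"],d["C"]
P=unproj(K,C,(258.6,192.6),.1);print("head",P)
kn=unproj(K,C,(225+160/5,140+447/5),.068);print("knob",kn,np.linalg.norm(P[:2]-kn[:2]),np.degrees(np.arctan2(*(kn-P)[[1,0]])))
s,T=tool();print("shift cm",T[:3,:3].T@(np.array([P[0],P[1],.091])-T[:3,3])*100)
E
```

```text
head [0.46666313 0.27036451 0.1       ]
knob [0.52566936 0.27607686 0.068     ] 0.05928209167930107 5.529536417379434
shift cm [-0.16082743  0.69973374 16.03172814]
```

```bash
python3 -m crank '[{"xyz":[-0.2,0.7,2],"twist":3},{"xyz":[0,0,3],"twist":0},{"xyz":[0,0,3],"twist":0},{"xyz":[0,0,2],"twist":0},{"xyz":[0,0,0],"twist":0}]'
python3 - <<'E'
from h import *
from bench import arm
s,T=tool();c=arm.capture("wrist");cv2.imwrite("pics/w2.png",c["frame"][:,:,::-1])
K=np.array(c["mtx"])
print(s["eef_pos"],T.round(4).tolist(),np.degrees(np.arctan2(T[1,0],T[0,0])),proj(K,cam(c,T),[.4667,.2704,.1]))
np.savez("w2.npz",K=K,C=cam(c,T))
E
```

```text
clock: 4.88
eef_pos: [0.4683, 0.2679, 0.1511]
ee_rot: [0.006, 0.68, 0.733, 0.005]
contact_force: [-0.9, -0.5, 0.4]
opening: 0.0852
[0.46831854 0.26791047 0.15112814] [[-0.0751, 0.9971, 0.0154, 0.4683], [0.9972, 0.0751, -0.0004, 0.2679], [-0.0015, 0.0153, -0.9999, 0.1511], [0.0, 0.0, 0.0, 1.0]] 94.30809086383957 [264.73113528 225.16860819]
```

View pics/w2.png

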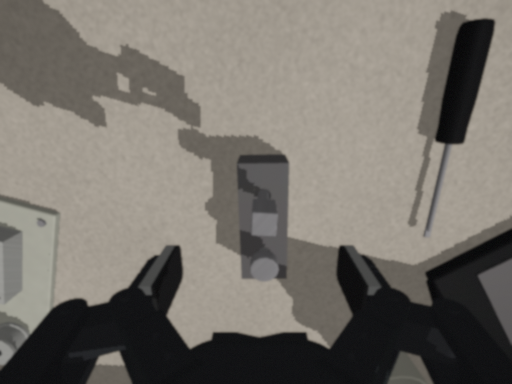

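```bash
python3 - <<'E'
from h import *
d=np.load("w2.npz");K,C=d["K"],d["C"]
P=unproj(K,C,(264.3,224.2),.1);print("head",P)
s,T=tool();print(T[:3,2],"shift cm",T[:3,:3].T@(np.array([P[0],P[1],.091])-T[:3,3])*100)
E
```

```text
head [0.46598118 0.2700393  0.1       ]
[ 1.63648862e-02  1.27386456e-04 -9.99866078e-01] shift cm [ 0.20920181 -0.37318324  6.16263225]
```

```bash
python3 -m crank '[{"xyz":[0.2,-0.35,0],"twist":0},{"xyz":[0,0,2],"twist":0},{"xyz":[0,0,2],"twist":0},{"xyz":[0,0,1.5],"twist":0},{"xyz":[0,0,0.6],"twist":0}]'
python3 - <<'E'
from h import *
from bench import arm
s,T=tool();c=arm.capture("wrist");cv2.imwrite("pics/w3.png",c["frame"][:,:,::-1])
K=np.array(c["mtx"])
print(s["eef_pos"],T[:3,2],s["contact_force"],T[:3,:3].T@(np.array([.4662,.2702,.091])-T[:3,3])*100)
E
```

```text
clock: 5.35
eef_pos: [0.4707, 0.2722, 0.0992]
ee_rot: [0.008, 0.681, 0.733, 0.012]
contact_force: [-0.3, -0.5, -0.1]
opening: 0.0858
[0.47066633 0.27224265 0.09919038] [ 0.02783686  0.00680013 -0.99958935] [-0.34255402 -0.52884633 -0.14568091] [-0.17480814 -0.48336212  0.8048793 ]
```

View pics/w3.png

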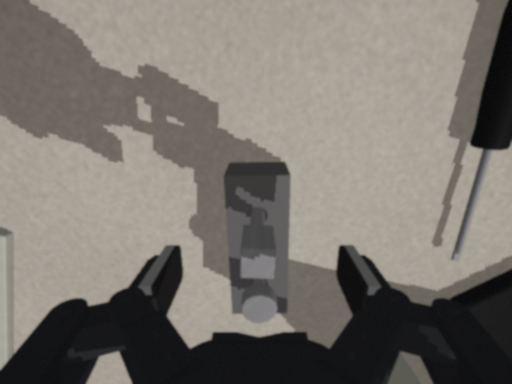

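```bash
python3 -m crank '[{"xyz":[-0.17,-0.5,0.4],"twist":0},{"xyz":[0,0,0.3],"twist":0},{"xyz":[0,0,0.1],"twist":0},{"xyz":[0,0,0],"twist":0},{"xyz":[0,0,0],"twist":0}]'
python3 - <<'E'
from h import *
s,T=tool()
print(s["eef_pos"],T[:3,2],s["contact_force"],T[:3,:3].T@(np.array([.4662,.2702,.091])-T[:3,3])*100)
E
```

```text
clock: 5.82
eef_pos: [0.4674, 0.2714, 0.0949]
ee_rot: [0.009, 0.681, 0.732, 0.015]
contact_force: [-0.3, -0.0, 0.8]
opening: 0.085
[0.46741131 0.27136075 0.09492912] [ 0.03266399  0.00965112 -0.99941979] [-0.29087353 -0.02880134  0.75711334] [-0.10969263 -0.14231793  0.38760742]
```

```bash
python3 -m crank '[{"xyz":[-0.1,-0.15,0.3],"twist":0},{"xyz":[0,0,0.1],"twist":0},{"xyz":[0,0,0],"twist":0},{"xyz":[0,0,0],"twist":0},{"xyz":[0,0,0],"twist":0}]' 0.5
python3 -m crank '[{"xyz":[0,0,0],"twist":0},{"xyz":[0,0,0],"twist":0},{"xyz":[0,0,0],"twist":0},{"xyz":[0,0,0],"twist":0},{"xyz":[0,0,0],"twist":0}]' 1
python3 - <<'E'
from h import *
from bench import arm
s,T=tool();c=arm.capture("wrist");cv2.imwrite("pics/w4.png",c["frame"][:,:,::-1])
c=arm.capture("side");cv2.imwrite("pics/s4.png",cv2.resize(c["frame"][200:300,130:250,::-1],None,fx=6,fy=6))
print(s["eef_pos"],T[:3,2],s["contact_force"],s["opening"],T[:3,:3].T@(np.array([.4662,.2702,.091])-T[:3,3])*100)
E
```

```text
clock: 6.23
eef_pos: [0.4667, 0.2705, 0.0916]
ee_rot: [0.009, 0.681, 0.732, 0.016]
contact_force: [-0.9, -0.4, -0.6]
opening: 0.0426
clock: 6.65
eef_pos: [0.4667, 0.2705, 0.0917]
ee_rot: [0.009, 0.681, 0.732, 0.015]
contact_force: [0.5, 0.1, -0.1]
opening: 0.0169
[0.46674857 0.27049143 0.09168415] [ 0.03412222  0.0103796  -0.99936377] [ 0.48749821  0.06667266 -0.09610554] 0.016942345788656096 [-0.02557248 -0.05918832  0.06619717]
```

View pics/w4.png

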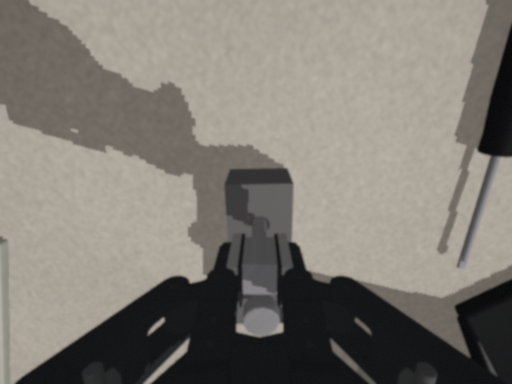

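View pics/s4.png

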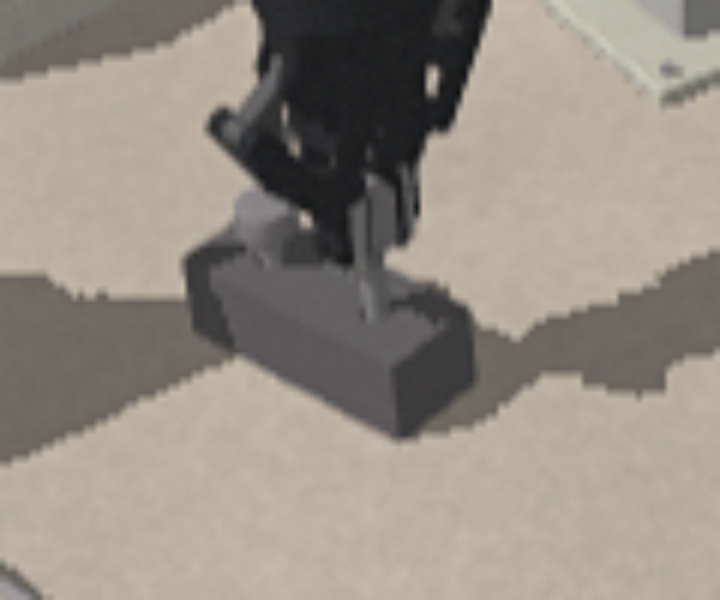

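```bash
python3 - <<'E'
from h import *
s,T=tool()
h=np.array([.4663,.2702,.086]);ht=T[:3,:3].T@(h-T[:3,3]);ht[0]=0
d=T[:3,:3].T@np.array([0,0,-1.]);np.savez("pin.npz",h=ht,d=d);print(ht,d)
E
cat >> h.py <<'E'
def pin():
    p=np.load("pin.npz");s,T=tool();d=T[:3,:3]@p["d"];h=T[:3,:3]@p["h"]+T[:3,3];return h,d,h+.074*d
E
python3 -m crank '[{"xyz":[0,0,-1],"twist":0},{"xyz":[0,0,-1.5],"twist":0},{"xyz":[0,0,-2],"twist":0},{"xyz":[0,0,-2],"twist":0},{"xyz":[0,0,-1],"twist":0}]'
python3 - <<'E'
from h import *
from bench import arm
s,T=tool();print(s["eef_pos"],T[:3,2],s["contact_force"],s["opening"],pin())
c=arm.capture("side");cv2.imwrite("pics/s5.png",cv2.resize(c["frame"][170:300,130:250,::-1],None,fx=4.5,fy=4.5))
E
```

```text
[ 0.         -0.00068398  0.00569242] [-0.00785889 -0.03485196  0.99936159]
clock: 7.17
eef_pos: [0.4637, 0.2695, 0.1687]
ee_rot: [0.009, 0.681, 0.733, 0.014]
contact_force: [0.1, 0.7, -0.5]
opening: 0.0167
[0.46370237 0.26947074 0.1687109 ] [ 0.03211936  0.00918383 -0.99944185] [ 0.09702031  0.66345632 -0.46240676] 0.016735917235816425 (array([0.46320344, 0.26947286, 0.16299929]), array([-0.0020622 , -0.00121527, -0.99999714]), array([0.46305083, 0.26938293, 0.0889995 ]))
```

View pics/s5.png

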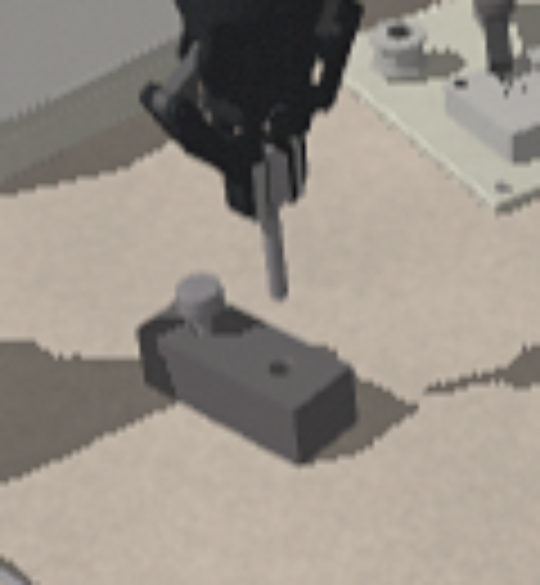

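```bash
python3 -m crank '[{"xyz":[-3,1.2,0],"twist":0},{"xyz":[-3.3,1.4,0],"twist":0},{"xyz":[-3.3,1.4,0],"twist":0},{"xyz":[-3.3,1.4,0],"twist":0},{"xyz":[-3.3,1.4,0],"twist":0}]'
python3 -m crank '[{"xyz":[-3.3,1.4,0],"twist":0},{"xyz":[-3.3,1.4,0],"twist":0},{"xyz":[-3.3,1.4,0],"twist":0},{"xyz":[-2.5,1.1,0],"twist":0},{"xyz":[0,0,0],"twist":7}]'
python3 -m crank '[{"xyz":[0,0,0],"twist":7},{"xyz":[0,0,0],"twist":7},{"xyz":[0,0,0],"twist":3},{"xyz":[0,0,0],"twist":0},{"xyz":[0,0,0],"twist":0}]'
cat > look.py <<'E'
import sys
from h import *
from bench import arm
s,T=tool();print(s["clock"],s["eef_pos"].round(4),"z",T[:3,2].round(4),"yaw",np.degrees(np.arctan2(T[1,0],T[0,0])).round(1),"F",s["contact_force"].round(1),"open",s["opening"].round(4))
h,d,t=pin();print("head",h.round(4),"d",d.round(4),"tip",t.round(4))
def p2t(v): return (T[:3,:3].T@np.r_[v,0])*100
if len(sys.argv)>1:
    for n in sys.argv[2:]:
        c=arm.capture(n);f=c["frame"][:,:,::-1];cv2.imwrite(f"pics/{sys.argv[1]}_{n}.png",f)
        np.savez(f"{sys.argv[1]}_{n}.npz",K=np.array(c["mtx"]),C=cam(c,T))
E
python3 look.py a wrist top side
```

```text
clock: 7.63
eef_pos: [0.5445, 0.1142, 0.1719]
ee_rot: [0.009, 0.677, 0.736, 0.017]
contact_force: [1.1, 0.8, -1.7]
opening: 0.017
clock: 8.05
eef_pos: [0.611, -0.017, 0.1702]
ee_rot: [0.008, 0.72, 0.693, 0.017]
contact_force: [0.0, 0.0, -1.3]
opening: 0.0168
clock: 8.47
eef_pos: [0.6101, -0.0211, 0.1663]
ee_rot: [0.004, 0.821, 0.571, 0.016]
contact_force: [0.1, 0.2, -0.9]
opening: 0.0174Traceback (most recent call last):
  File "look.py", line 4, in <module>
    s,T=tool();print(s["clock"],s["eef_pos"].round(4),"z",T[:3,2].round(4),"yaw",np.degrees(np.arctan2(T[1,0],T[0,0])).round(1),"F",s["contact_force"].round(1),"open",s["opening"].round(4))
                                                                                                                                                                       ^^^^^^^^^^^^^^^^^^
AttributeError: 'float' object has no attribute 'round'
```

```bash
sed -i 's/s\["opening"\].round(4)/round(float(s["opening"]),4)/' look.py
python3 look.py a wrist top side
```

```text
8.4667 [ 0.6101 -0.0211  0.1663] z [ 0.0315  0.0121 -0.9994] yaw 69.7 F [ 0.1  0.2 -0.9] open 0.0174
head [ 0.6096 -0.0208  0.1606] d [-0.0039  0.0168 -0.9999] tip [ 0.6093 -0.0196  0.0866]
```

View pics/a_wrist.png

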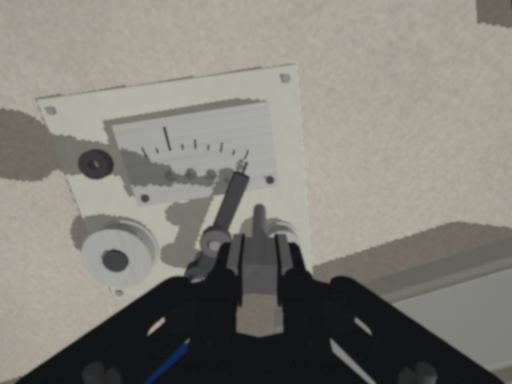

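View pics/a_top.png

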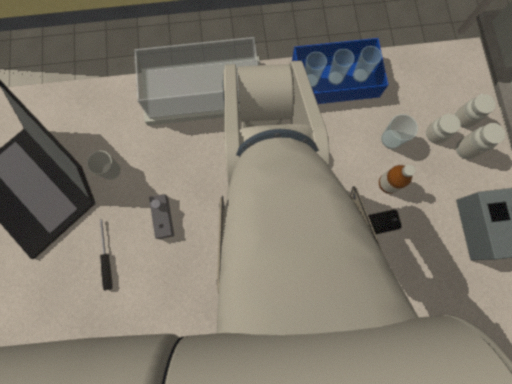

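View pics/a_side.png

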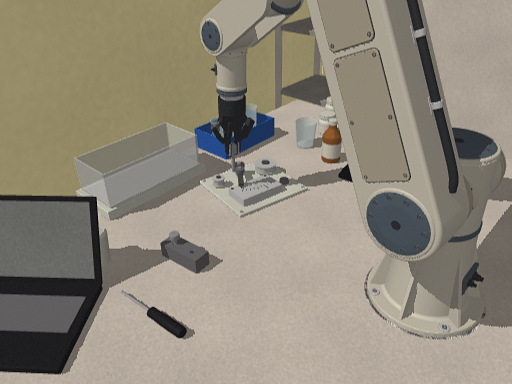

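```bash
python3 - <<'E'
from h import *
f=cv2.imread("pics/a_wrist.png")
cv2.imwrite("pics/a_z.png",cv2.resize(f[90:260,100:300],None,fx=4,fy=3.5,interpolation=cv2.INTER_CUBIC))
d=np.load("a_wrist.npz");h,dd,t=pin();print(proj(d["K"],d["C"],t))
E
```

```text
[260.89822992 208.02636168]
```

View pics/a_z.png

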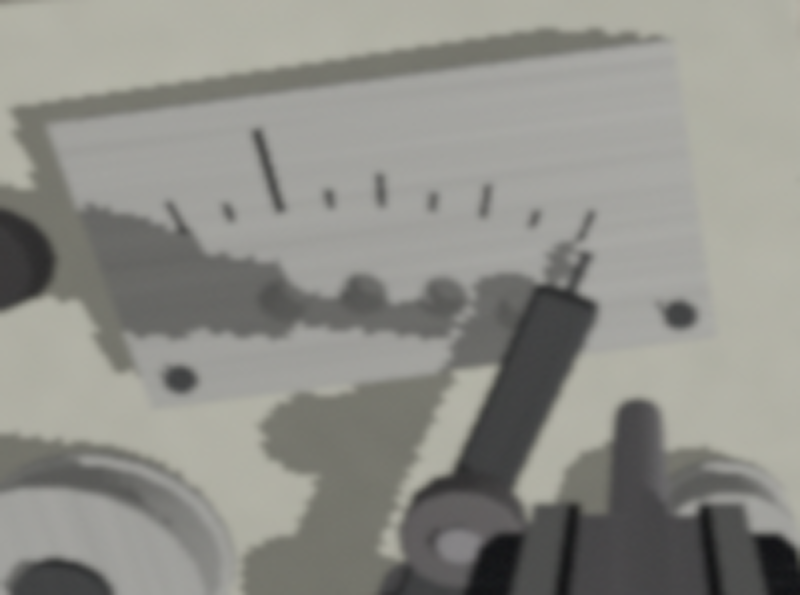

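```bash
cat > fit.py <<'E'
from h import *
from scipy.optimize import least_squares
d=np.load("a_wrist.npz");K,C=d["K"],d["C"]
W=lambda x,y:unproj(K,C,(100+x/4,90+y/3.5),.034)[:2]
H={20:W(443,297),30:W(362,293),40:W(282,298)}
L={0:[W(580,240),W(593,213)],10:[W(483,215),W(489,186)],20:[W(381,206),W(379,174)],30:[W(281,210),W(257,130)],40:[W(184,234),W(168,203)],5:[W(535,218)],15:[W(433,200)],25:[W(330,198)],35:[W(228,212)]}
o=np.degrees(np.arcsin(13/110))
def res(p,full=False):
    px,py,a0=p;r=[]
    for k,v in H.items():
        a=np.radians(a0+k-o);r+=list((np.array([px,py])+.11*np.array([np.cos(a),np.sin(a)])-v)*1000)
    for k,vs in L.items():
        a=np.radians(a0+k);n=np.array([-np.sin(a),np.cos(a)])
        r+=[n@(v-[px,py])*1000 for v in vs]
    return np.array(r)
s=least_squares(res,[.68,-.112,137.3],loss="soft_l1");print(s.x,s.fun.round(2) if 0 else res(s.x).round(1))
for k,v in H.items():print(k,v)
px,py,a0=s.x
for k in (10,20,30,40):
    a=np.radians(a0+k-o);print("hole",k,px+.11*np.cos(a),py+.11*np.sin(a),np.degrees(a))
E
python3 fit.py
```

```text
[ 6.78010594e-01 -1.11788109e-01  1.38111550e+02] [-0.2 -0.2 -0.1 -0.2  0.8 -0.4 -0.1 -0.4 -0.  -0.2  0.2  0.2 -0.  -0.
  0.6  0.4 -0.1  0.  -0.1  0.3]
20 [ 0.58171283 -0.05877058]
30 [ 0.57389136 -0.07636498]
40 [ 0.56849039 -0.09477128]
hole 10 0.5921340050887131 -0.04304793500378627 141.32436871308104
hole 20 0.5815020575094126 -0.05900456584414763 151.32436871308101
hole 30 0.5738024729708309 -0.07656499792988505 161.32436871308101
hole 40 0.5692691994529947 -0.09519566641808086 171.32436871308101
```

```bash
cat > go.py <<'E'
import sys
from h import *
PV=np.array([.678,-.1118])
s,T=tool();h,d,t=pin()
r=t[:2]-PV;print("t",round(s["clock"],2),"tip",t.round(4),"r",np.hypot(*r).round(4),"ang",np.degrees(np.arctan2(r[1],r[0])).round(2),"d",d.round(4),"F",s["contact_force"].round(1),"op",round(float(s["opening"]),4),"yaw",np.degrees(np.arctan2(T[1,0],T[0,0])).round(1))
def to(rad,ang,z):
    a=np.radians(ang);g=np.r_[PV+rad*np.array([np.cos(a),np.sin(a)]),z];return T[:3,:3].T@(g-t)*100
for a in sys.argv[1:]:
    v=[float(x) for x in a.split(",")];print(a,to(*v).round(2))
E
python3 go.py .11,126.5,.086 .11,126.5,.06 .11,126.5,.042
```

```text
t 8.62 tip [ 0.6095 -0.0193  0.0869] r 0.1151 ang 126.51 d [-0.0035  0.0168 -0.9999] F [-0.1  0.1 -1.6] op 0.0172 yaw 69.7
.11,126.5,.086 [-0.28  0.43  0.1 ]
.11,126.5,.06 [-0.34  0.36  2.7 ]
.11,126.5,.042 [-0.38  0.31  4.5 ]
```

```bash
python3 -m crank '[{"xyz":[-0.3,0.4,0.4],"twist":0},{"xyz":[0,0,0.8],"twist":0},{"xyz":[0,0,0.8],"twist":0},{"xyz":[0,0,0.5],"twist":0},{"xyz":[0,0,0],"twist":0}]'; python3 go.py .11,126.5,.042
```

```text
clock: 9.03
eef_pos: [0.6142, -0.0247, 0.1391]
ee_rot: [0.004, 0.819, 0.573, 0.017]
contact_force: [0.1, 0.4, -1.1]
opening: 0.0171
t 9.03 tip [ 0.6135 -0.0232  0.0594] r 0.1096 ang 126.05 d [-0.0029  0.0167 -0.9999] F [ 0.1  0.4 -1.1] op 0.0171 yaw 70.0
.11,126.5,.042 [-0.09 -0.12  1.73]
```

```bash
python3 -m crank '[{"xyz":[0,-0.1,0.6],"twist":0},{"xyz":[0,0,0.5],"twist":0},{"xyz":[0,0,0.4],"twist":0},{"xyz":[0,0,0.2],"twist":0},{"xyz":[0,0,0],"twist":0}]'; python3 go.py .11,126.5,.042;python3 look.py b wrist side; python3 - <<'E'
import cv2
f=cv2.imread("pics/b_side.png");cv2.imwrite("pics/b_sz.png",cv2.resize(f[120:220,190:320],None,fx=6,fy=6,interpolation=cv2.INTER_CUBIC))
E
```

```text
clock: 9.45
eef_pos: [0.6131, -0.0239, 0.1191]
ee_rot: [0.004, 0.819, 0.573, 0.016]
contact_force: [-0.2, 0.8, -0.6]
opening: 0.0171
t 9.45 tip [ 0.6123 -0.0223  0.0394] r 0.111 ang 126.3 d [-0.0047  0.0168 -0.9998] F [-0.2  0.8 -0.6] op 0.0171 yaw 70.0
.11,126.5,.042 [-0.08  0.07 -0.26]
9.45 [ 0.6131 -0.0239  0.1191] z [ 0.0307  0.0123 -0.9995] yaw 70.0 F [-0.2  0.8 -0.6] open 0.0171
head [ 0.6126 -0.0236  0.1134] d [-0.0047  0.0168 -0.9998] tip [ 0.6123 -0.0223  0.0394]
```

View pics/b_sz.png

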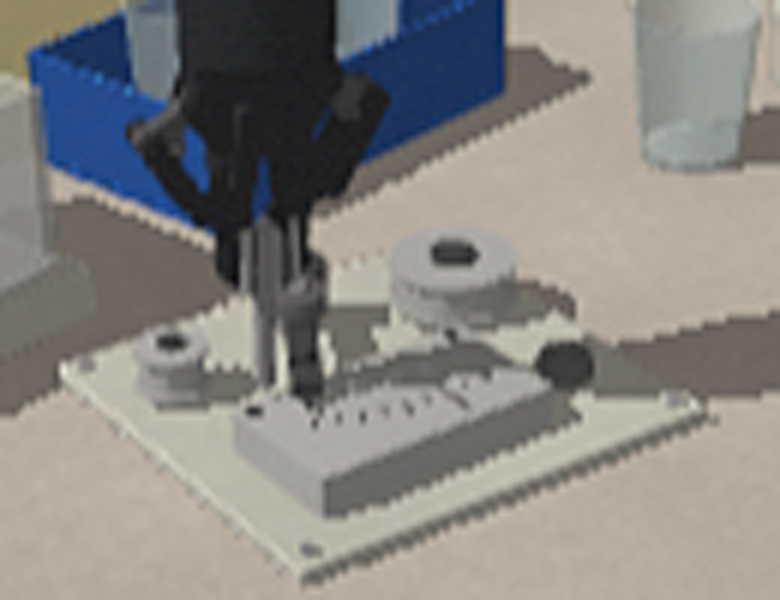

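View pics/b_wrist.png

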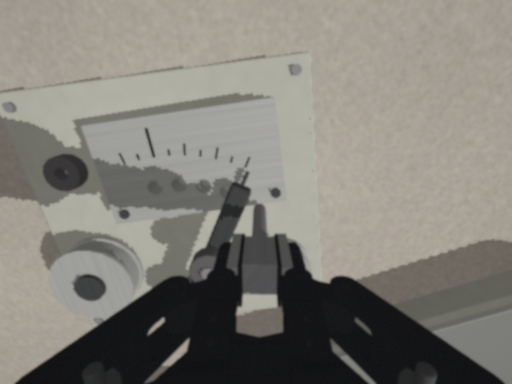

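```bash
python3 go.py .11,128,.0405 .11,130,.0405 .11,132,.0405 .11,134,.0405 .11,136,.0405
```

```text
t 9.55 tip [ 0.6126 -0.0224  0.0399] r 0.1108 ang 126.19 d [-0.0042  0.0168 -0.9998] F [-0.8 -0.4 -0.9] op 0.0171 yaw 70.0
.11,128,.0405 [-0.34 -0.12 -0.07]
.11,130,.0405 [-0.67 -0.31 -0.08]
.11,132,.0405 [-1.   -0.5  -0.09]
.11,134,.0405 [-1.34 -0.67 -0.1 ]
.11,136,.0405 [-1.69 -0.84 -0.11]
```

```bash
python3 -m crank '[{"xyz":[-0.34,-0.14,-0.05],"twist":0},{"xyz":[-0.34,-0.2,-0.02],"twist":0},{"xyz":[-0.35,-0.19,0],"twist":0},{"xyz":[-0.35,-0.18,0],"twist":0},{"xyz":[-0.35,-0.17,0],"twist":0}]'; python3 go.py .11,138,.0405 .11,140,.0405 .11,142,.0405 .11,144,.0405 .11,146,.0405
```

```text
clock: 9.97
eef_pos: [0.5998, -0.0374, 0.1211]
ee_rot: [0.005, 0.819, 0.573, 0.018]
contact_force: [2.1, 1.5, -2.3]
opening: 0.0167
t 9.97 tip [ 0.5994 -0.0358  0.0414] r 0.1093 ang 135.97 d [ 2.000e-04  1.770e-02 -9.998e-01] F [ 2.1  1.5 -2.3] op 0.0167 yaw 70.0
.11,138,.0405 [-0.33 -0.22  0.08]
.11,140,.0405 [-0.69 -0.35  0.06]
.11,142,.0405 [-1.05 -0.48  0.05]
.11,144,.0405 [-1.42 -0.59  0.04]
.11,146,.0405 [-1.79 -0.69  0.03]
```

```bash
python3 -m crank '[{"xyz":[-0.35,-0.2,0.05],"twist":0},{"xyz":[-0.36,-0.15,0],"twist":0},{"xyz":[-0.36,-0.13,0],"twist":0},{"xyz":[-0.37,-0.11,0],"twist":0},{"xyz":[-0.37,-0.1,0],"twist":0}]'; python3 go.py .11,148,.0405 .11,150,.0405 .11,152,.0405 .11,154,.0405 .11,156,.0405
```

```text
clock: 10.38
eef_pos: [0.5875, -0.0535, 0.121]
ee_rot: [0.006, 0.819, 0.573, 0.02]
contact_force: [2.9, 2.7, -2.1]
opening: 0.017
t 10.38 tip [ 0.5874 -0.0518  0.0413] r 0.1087 ang 146.48 d [ 0.0049  0.0182 -0.9998] F [ 2.9  2.7 -2.1] op 0.017 yaw 70.0
.11,148,.0405 [-0.26 -0.2   0.07]
.11,150,.0405 [-0.63 -0.27  0.05]
.11,152,.0405 [-1.01 -0.33  0.04]
.11,154,.0405 [-1.39 -0.38  0.03]
.11,156,.0405 [-1.78 -0.41  0.02]
```

```bash
python3 -m crank '[{"xyz":[-0.34,-0.2,0.05],"twist":0},{"xyz":[-0.37,-0.09,0],"twist":0},{"xyz":[-0.37,-0.06,0],"twist":0},{"xyz":[-0.38,-0.05,0],"twist":0},{"xyz":[-0.3,-0.03,0],"twist":0}]'; python3 go.py .11,157,.0405 .11,159,.0405 .11,161.3,.0405; python3 look.py c wrist; python3 - <<'E'
import cv2
f=cv2.imread("pics/c_wrist.png");cv2.imwrite("pics/c_z.png",cv2.resize(f[90:260,160:360],None,fx=4,fy=3.5,interpolation=cv2.INTER_CUBIC))
E
```

```text
clock: 10.8
eef_pos: [0.5778, -0.07, 0.1206]
ee_rot: [0.007, 0.819, 0.573, 0.022]
contact_force: [3.2, 3.6, -0.7]
opening: 0.017
t 10.8 tip [ 0.578  -0.0683  0.0409] r 0.109 ang 156.46 d [ 0.0085  0.0187 -0.9998] F [ 3.2  3.6 -0.7] op 0.017 yaw 69.9
.11,157,.0405 [-0.1  -0.1   0.04]
.11,159,.0405 [-0.48 -0.12  0.03]
.11,161.3,.0405 [-0.92 -0.11  0.01]
10.8 [ 0.5778 -0.07    0.1206] z [ 0.0439  0.0141 -0.9989] yaw 69.9 F [ 3.2  3.6 -0.7] open 0.017
head [ 0.5774 -0.0696  0.1149] d [ 0.0085  0.0187 -0.9998] tip [ 0.578  -0.0683  0.0409]
```

View pics/c_z.png

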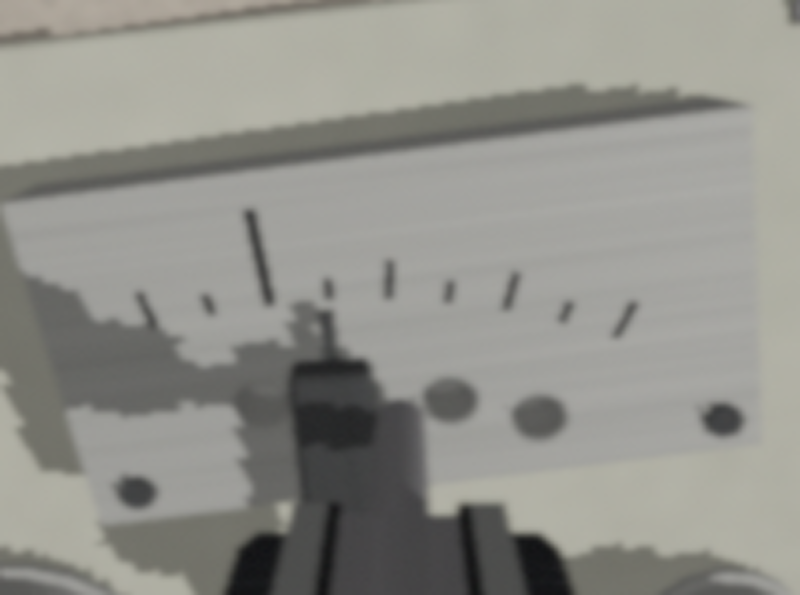

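```bash
python3 - <<'E'
from h import *
from scipy.optimize import least_squares
d=np.load("c_wrist.npz");K,C=d["K"],d["C"]
W=lambda x,y:unproj(K,C,(160+x/4,90+y/3.5),.034)[:2]
H={10:W(540,417),20:W(451,400)}
L={0:[W(616,335),W(635,304)],10:[W(508,308),W(517,274)],20:[W(389,297),W(389,262)],30:[W(268,302),W(250,212)],40:[W(152,325),W(139,293)],5:[W(567,312)],15:[W(449,292)],25:[W(328,289)],35:[W(208,304)]}
o=np.degrees(np.arcsin(13/110))
def res(p):
    px,py,a0=p;r=[]
    for k,v in H.items():
        a=np.radians(a0+k-o);r+=list((np.array([px,py])+.11*np.array([np.cos(a),np.sin(a)])-v)*1000)
    for k,vs in L.items():
        a=np.radians(a0+k);n=np.array([-np.sin(a),np.cos(a)])
        r+=[n@(v-[px,py])*1000 for v in vs]
    return np.array(r)
s=least_squares(res,[.68,-.112,137.3],loss="soft_l1");print(s.x,res(s.x).round(1))
px,py,a0=s.x;a=np.radians(a0+30-o);print("hole30",px+.11*np.cos(a),py+.11*np.sin(a))
h,dd,t=pin();q=proj(K,C,t);print("tip zoom px",(q[0]-160)*4,(q[1]-90)*3.5, "left/right of tip",[((proj(K,C,t+.005*sg*np.array([.342,.94,0]))[0]-160)*4) for sg in(-1,1)])
E
```

```text
[ 6.78772370e-01 -1.10591299e-01  1.38720230e+02] [-0.  -0.   0.1 -0.2  0.2 -0.2 -0.3 -0.2  0.   0.2  0.3 -0.2  0.4 -0.2
 -0.2  0.2  0.1  0.1]
hole30 0.5741959445413805 -0.07647720674140579
tip zoom px 399.87382678578956 412.22861271429406 left/right of tip [np.float64(374.6980741796717), np.float64(425.0187816606733)]
```

```bash
python3 go.py .1097,161.2,.0405 >/dev/null; python3 -m crank '[{"xyz":[-0.35,-0.06,0],"twist":0},{"xyz":[-0.3,-0.04,0],"twist":0},{"xyz":[-0.2,0,0],"twist":0},{"xyz":[-0.1,0,0],"twist":0},{"xyz":[0,0,0],"twist":0}]'; python3 go.py .1097,161.2,.0405 .1097,161.2,.035
```

```text
clock: 11.27
eef_pos: [0.5739, -0.0791, 0.1207]
ee_rot: [0.007, 0.82, 0.572, 0.023]
contact_force: [2.4, 4.0, -1.1]
opening: 0.0175
t 11.27 tip [ 0.5742 -0.0773  0.041 ] r 0.1094 ang 161.63 d [ 0.0098  0.0198 -0.9998] F [ 2.4  4.  -1.1] op 0.0175 yaw 69.9
.1097,161.2,.0405 [ 0.08 -0.04  0.05]
.1097,161.2,.035 [ 0.06 -0.06  0.6 ]
```

```bash
python3 look.py d wrist >/dev/null; python3 -m crank '[{"xyz":[0.05,-0.03,0.1],"twist":0},{"xyz":[0,0,0.08],"twist":0},{"xyz":[0,0,0.06],"twist":0},{"xyz":[0,0,0.06],"twist":0},{"xyz":[0,0,0.06],"twist":0}]'; python3 go.py .1097,161.2,.035;  python3 - <<'E'
import cv2
f=cv2.imread("pics/d_wrist.png");cv2.imwrite("pics/d_z.png",cv2.resize(f[90:260,160:360],None,fx=4,fy=3.5,interpolation=cv2.INTER_CUBIC))
E
```

```text
clock: 11.73
eef_pos: [0.573, -0.0777, 0.1172]
ee_rot: [0.006, 0.82, 0.572, 0.022]
contact_force: [1.1, 4.3, 1.1]
opening: 0.0171
t 11.73 tip [ 0.5732 -0.0758  0.0375] r 0.1108 ang 161.03 d [ 0.0076  0.0212 -0.9997] F [1.1 4.3 1.1] op 0.0171 yaw 69.9
.1097,161.2,.035 [-0.04  0.1   0.25]
```

View pics/d_z.png

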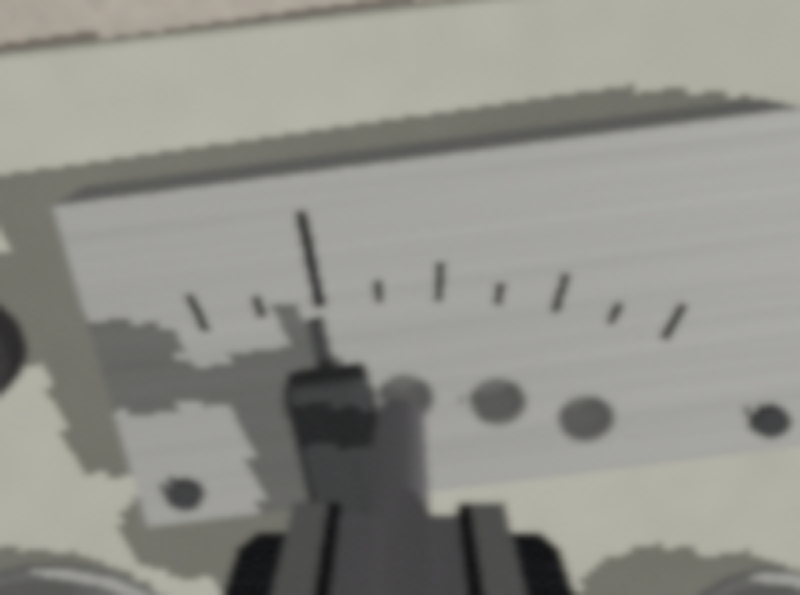

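```bash
python3 -m crank '[{"xyz":[-0.03,0.1,0.06],"twist":0},{"xyz":[0,0.02,0.06],"twist":0},{"xyz":[0,0.02,0.06],"twist":0},{"xyz":[0,0.02,0.06],"twist":0},{"xyz":[0,0.02,0.06],"twist":0}]'; python3 go.py .1097,161.2,.03;python3 -m crank '[{"xyz":[0,0.0,0.06],"twist":0},{"xyz":[0,0.0,0.06],"twist":0},{"xyz":[0,0,0.06],"twist":0},{"xyz":[0,0,0.06],"twist":0},{"xyz":[0,0,0.06],"twist":0}]'; python3 go.py .1097,161.2,.03
```

```text
clock: 12.15
eef_pos: [0.5736, -0.0781, 0.1135]
ee_rot: [0.004, 0.82, 0.572, 0.021]
contact_force: [1.0, 5.3, 1.9]
opening: 0.0168
t 12.15 tip [ 0.5735 -0.0762  0.0338] r 0.1104 ang 161.17 d [ 0.0047  0.022  -0.9997] F [1.  5.3 1.9] op 0.0168 yaw 69.9
.1097,161.2,.03 [-0.02  0.06  0.38]
clock: 12.57
eef_pos: [0.5737, -0.0781, 0.1101]
ee_rot: [0.004, 0.82, 0.572, 0.021]
contact_force: [0.6, 5.3, 2.6]
opening: 0.017
t 12.57 tip [ 0.5736 -0.0761  0.0304] r 0.1103 ang 161.13 d [ 0.0046  0.022  -0.9997] F [0.6 5.3 2.6] op 0.017 yaw 69.9
.1097,161.2,.03 [-0.01  0.06  0.04]
```

The tip is 3.6 mm below the plate top with under 3 N vertical force, so it has entered the hole. I'll continue down gently.

```bash
python3 -m crank '[{"xyz":[0,0.02,0.07],"twist":0},{"xyz":[0,0.02,0.07],"twist":0},{"xyz":[0,0.01,0.07],"twist":0},{"xyz":[0,0,0.07],"twist":0},{"xyz":[0,0,0.07],"twist":0}]'; python3 go.py .1097,161.2,.014;python3 -m crank '[{"xyz":[0,0.0,0.07],"twist":0},{"xyz":[0,0.0,0.07],"twist":0},{"xyz":[0,0,0.07],"twist":0},{"xyz":[0,0,0.07],"twist":0},{"xyz":[0,0,0.07],"twist":0}]'; python3 go.py .1097,161.2,.014
```

```text
clock: 12.98
eef_pos: [0.5742, -0.0782, 0.1062]
ee_rot: [0.004, 0.82, 0.572, 0.021]
contact_force: [1.1, 4.8, 2.8]
opening: 0.0168
t 12.98 tip [ 0.5741 -0.0762  0.0265] r 0.1098 ang 161.09 d [ 0.0043  0.022  -0.9997] F [1.1 4.8 2.8] op 0.0168 yaw 69.9
.1097,161.2,.014 [-0.06 -0.03  1.25]
clock: 13.4
eef_pos: [0.5745, -0.0782, 0.1024]
ee_rot: [0.004, 0.82, 0.572, 0.021]
contact_force: [1.8, 4.9, 2.6]
opening: 0.017
t 13.4 tip [ 0.5744 -0.0762  0.0227] r 0.1096 ang 161.04 d [ 0.0044  0.0219 -0.9997] F [1.8 4.9 2.6] op 0.017 yaw 69.9
.1097,161.2,.014 [-0.06 -0.04  0.87]
```

```bash
python3 -m crank '[{"xyz":[-0.02,0.0,0.07],"twist":0},{"xyz":[-0.02,0,0.07],"twist":0},{"xyz":[0,0,0.07],"twist":0},{"xyz":[0,0,0.07],"twist":0},{"xyz":[0,0,0.07],"twist":0}]'; python3 go.py .1097,161.2,.014;python3 -m crank '[{"xyz":[0,0.0,0.07],"twist":0},{"xyz":[0,0.0,0.07],"twist":0},{"xyz":[0,0,0.07],"twist":0},{"xyz":[0,0,0.07],"twist":0},{"xyz":[0,0,0.07],"twist":0}]'; python3 go.py .1097,161.2,.014
```

```text
clock: 13.82
eef_pos: [0.5744, -0.0784, 0.0985]
ee_rot: [0.004, 0.82, 0.572, 0.021]
contact_force: [1.8, 4.7, 2.2]
opening: 0.0173
t 13.82 tip [ 0.5742 -0.0764  0.0188] r 0.1096 ang 161.15 d [ 0.0041  0.0221 -0.9997] F [1.8 4.7 2.2] op 0.0173 yaw 69.9
.1097,161.2,.014 [-0.02 -0.02  0.48]
clock: 14.23
eef_pos: [0.5744, -0.0783, 0.0947]
ee_rot: [0.004, 0.82, 0.572, 0.021]
contact_force: [1.0, 3.9, 2.9]
opening: 0.0168
t 14.23 tip [ 0.5743 -0.0763  0.015 ] r 0.1096 ang 161.1 d [ 0.0039  0.0221 -0.9997] F [1.  3.9 2.9] op 0.0168 yaw 69.9
.1097,161.2,.014 [-0.02 -0.01  0.1 ]
```

```bash
python3 -m crank '[{"xyz":[0,0,0.05],"twist":0},{"xyz":[0,0,0.05],"twist":0},{"xyz":[0,0,0.05],"twist":0},{"xyz":[0,0,0.05],"twist":0},{"xyz":[0,0,0.05],"twist":0}]'; python3 go.py .1097,161.2,.014;python3 look.py e wrist side;python3 - <<'E'
import cv2
f=cv2.imread("pics/e_side.png");cv2.imwrite("pics/e_sz.png",cv2.resize(f[120:220,190:320],None,fx=6,fy=6,interpolation=cv2.INTER_CUBIC))
E
```

```text
clock: 14.65
eef_pos: [0.5746, -0.0782, 0.0936]
ee_rot: [0.004, 0.82, 0.572, 0.021]
contact_force: [-2.2, 4.4, 8.2]
opening: 0.0172
t 14.65 tip [ 0.5745 -0.0763  0.0139] r 0.1094 ang 161.04 d [ 0.004   0.022  -0.9998] F [-2.2  4.4  8.2] op 0.0172 yaw 69.9
.1097,161.2,.014 [-0.03 -0.03 -0.01]
14.65 [ 0.5746 -0.0782  0.0936] z [ 0.0394  0.0174 -0.9991] yaw 69.9 F [-2.2  4.4  8.2] open 0.0172
head [ 0.5742 -0.0779  0.0879] d [ 0.004   0.022  -0.9998] tip [ 0.5745 -0.0763  0.0139]
```

View pics/e_sz.png

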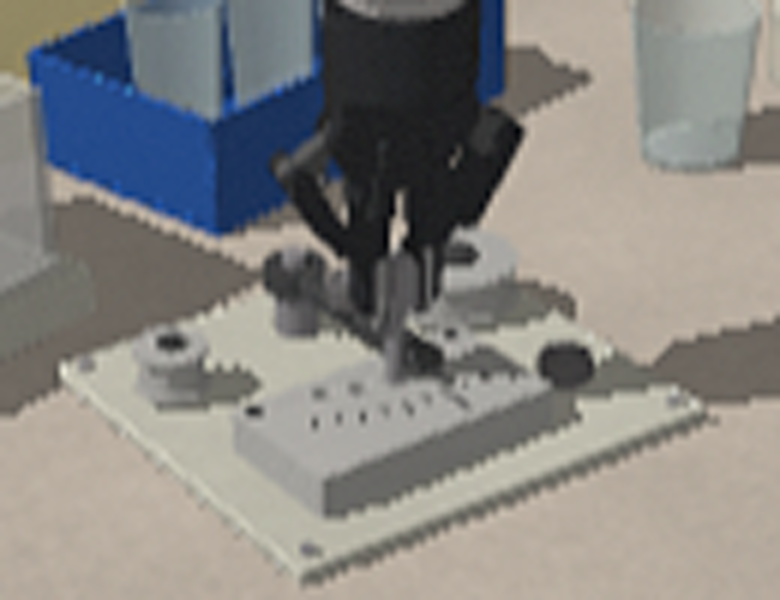

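View pics/e_wrist.png

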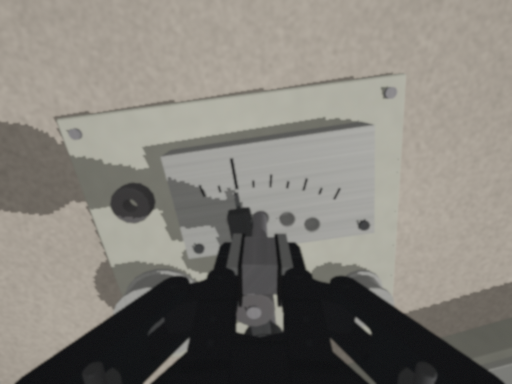

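```bash
python3 -m crank '[{"xyz":[0,0,0],"twist":0},{"xyz":[0,0,0],"twist":0},{"xyz":[0,0,0],"twist":0},{"xyz":[0,0,0],"twist":0},{"xyz":[0,0,0],"twist":0}]' 0.7
python3 -m crank '[{"xyz":[0,0,0],"twist":0},{"xyz":[0,0,0],"twist":0},{"xyz":[0,0,0],"twist":0},{"xyz":[0,0,0],"twist":0},{"xyz":[0,0,0],"twist":0}]' 0.5
python3 look.py f wrist
```

```text
clock: 15.17
eef_pos: [0.574, -0.0798, 0.0931]
ee_rot: [0.005, 0.819, 0.573, 0.02]
contact_force: [1.1, 2.0, 1.6]
opening: 0.0257
clock: 15.58
eef_pos: [0.5729, -0.0806, 0.0921]
ee_rot: [0.005, 0.819, 0.573, 0.019]
contact_force: [0.0, 0.0, 0.2]
opening: 0.0424
15.5833 [ 0.5729 -0.0806  0.0921] z [ 0.0361  0.014  -0.9993] yaw 70.0 F [0.  0.  0.2] open 0.0424
head [ 0.5725 -0.0803  0.0864] d [ 6.000e-04  1.850e-02 -9.998e-01] tip [ 0.5725 -0.0789  0.0124]
```

View pics/f_wrist.png

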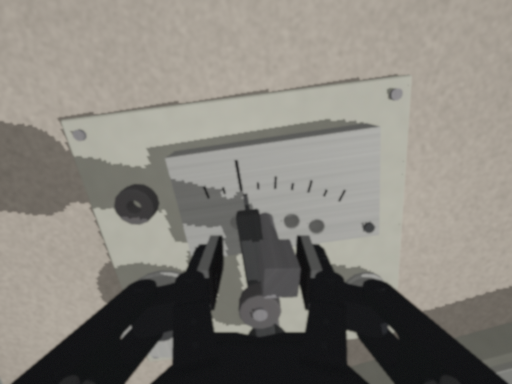

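```bash
python3 -m crank '[{"xyz":[0.4,0,-0.1],"twist":0},{"xyz":[0,0.05,-0.5],"twist":0},{"xyz":[0,0.05,-1],"twist":0},{"xyz":[0,0.05,-1.5],"twist":0},{"xyz":[0,0.05,-1.5],"twist":0}]'
python3 -m crank '[{"xyz":[0,0,-2],"twist":0},{"xyz":[0,0,-2],"twist":0},{"xyz":[0,0,-2],"twist":0},{"xyz":[0,0,-2],"twist":0},{"xyz":[0,0,0],"twist":0}]' 0.3
python3 look.py g wrist side;python3 - <<'E'
import cv2
f=cv2.imread("pics/g_side.png");cv2.imwrite("pics/g_sz.png",cv2.resize(f[120:220,190:320],None,fx=6,fy=6,interpolation=cv2.INTER_CUBIC))
f=cv2.imread("pics/g_wrist.png");cv2.imwrite("pics/g_z.png",cv2.resize(f[140:290,170:370],None,fx=4,fy=4,interpolation=cv2.INTER_CUBIC))
E
```

```text
clock: 16.05
eef_pos: [0.5727, -0.0774, 0.1383]
ee_rot: [0.003, 0.819, 0.573, 0.017]
contact_force: [0.4, 0.1, 0.9]
opening: 0.0426
clock: 16.47
eef_pos: [0.5714, -0.0786, 0.2294]
ee_rot: [0.005, 0.819, 0.573, 0.019]
contact_force: [1.0, -0.2, 0.2]
opening: 0.0596
16.4667 [ 0.5714 -0.0786  0.2294] z [ 0.0361  0.0137 -0.9993] yaw 70.0 F [ 1.  -0.2  0.2] open 0.0596
head [ 0.571  -0.0783  0.2237] d [ 6.000e-04  1.820e-02 -9.998e-01] tip [ 0.5711 -0.077   0.1497]
```

View pics/g_sz.png

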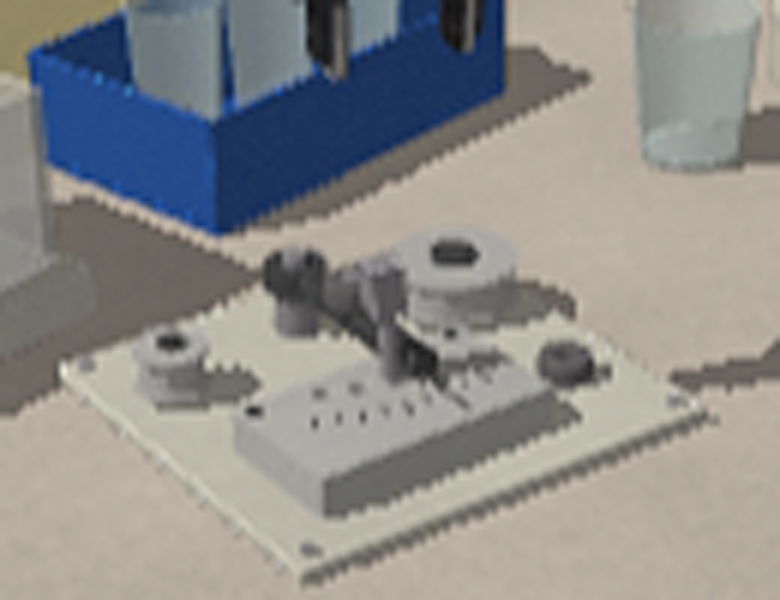

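View pics/g_z.png

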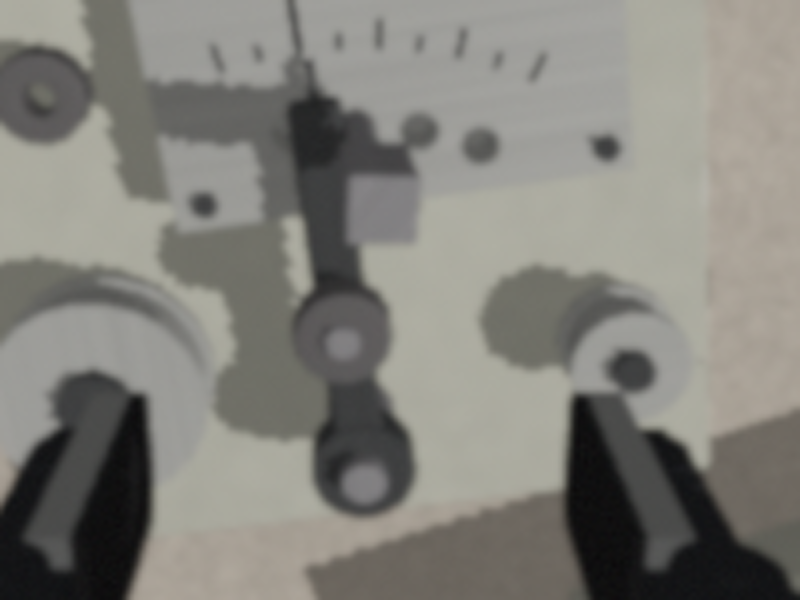

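```bash
python3 - <<'E'
from h import *
d=np.load("g_wrist.npz");K,C=d["K"],d["C"]
W=lambda x,y,z:unproj(K,C,(170+x/4,140+y/4),z)
P=W(383,209,.102);print("head top",P,"off hole",(P[:2]-[.5742,-.0765])*1000)
c=[W(*q,.102)[:2] for q in [(347,175),(418,178),(415,244),(347,241)]]
print([np.linalg.norm(c[i]-c[(i+1)%4]).round(4) for i in range(4)])
PV=np.array([.6784,-.1112])
for n,p in [("pointer",W(311,92,.044)),("arm end",W(315,100,.05)),("long out",W(291,0,.034)),("long in",W(299,50,.034)),("pivotcap",W(365,482,.06)),("rollernut",W(344,343,.067))]:
    r=p[:2]-PV;print(n,p.round(4),np.hypot(*r).round(4),np.degrees(np.arctan2(r[1],r[0])).round(2))
for u,v in ((8.,0),):pass
s=np.load("g_side.npz");t=np.array([.5742,-.0765,.034]);
for z in (.034,.074,.102):print("side exp upright",((proj(s["K"],s["C"],[.5742,-.0765,z])-[190,120])*6).round(0))
print("side at tilted top",((proj(s["K"],s["C"],P)-[190,120])*6).round(0))
E
```

```text
head top [ 0.57720486 -0.07229033  0.102     ] off hole [3.00486355 4.20966825]
[np.float64(0.017), np.float64(0.017), np.float64(0.0167), np.float64(0.0169)]
pointer [ 0.5571 -0.0842  0.044 ] 0.1243 167.45
arm end [ 0.5583 -0.0834  0.05  ] 0.1233 166.95
long out [ 0.532 -0.081  0.034] 0.1495 168.35
long in [ 0.5464 -0.0841  0.034 ] 0.1348 168.38
pivotcap [ 0.6757 -0.1109  0.06  ] 0.0027 173.2
rollernut [ 0.6247 -0.0992  0.067 ] 0.055 167.44
side exp upright [393. 376.]
side exp upright [392. 307.]
side exp upright [391. 258.]
side at tilted top [380. 259.]
```

```bash
python3 -m crank '[{"xyz":[0,0,-2],"twist":0},{"xyz":[0,0,-2],"twist":0},{"xyz":[0,0,0],"twist":0},{"xyz":[0,0,0],"twist":0},{"xyz":[0,0,0],"twist":0}]'
python3 look.py i wrist side;python3 - <<'E'
import cv2
f=cv2.imread("pics/i_wrist.png");cv2.imwrite("pics/i_z.png",cv2.resize(f[140:290,170:370],None,fx=4,fy=4,interpolation=cv2.INTER_CUBIC))
E
```

```text
clock: 16.98
eef_pos: [0.5655, -0.0783, 0.2622]
ee_rot: [0.001, 0.819, 0.574, 0.014]
contact_force: [0.5, -0.2, 0.1]
opening: 0.06
16.9833 [ 0.5655 -0.0783  0.2622] z [ 0.0241  0.0154 -0.9996] yaw 70.0 F [ 0.5 -0.2  0.1] open 0.06
head [ 0.565  -0.078   0.2565] d [-0.0114  0.0199 -0.9997] tip [ 0.5642 -0.0765  0.1825]
```

View pics/i_z.png

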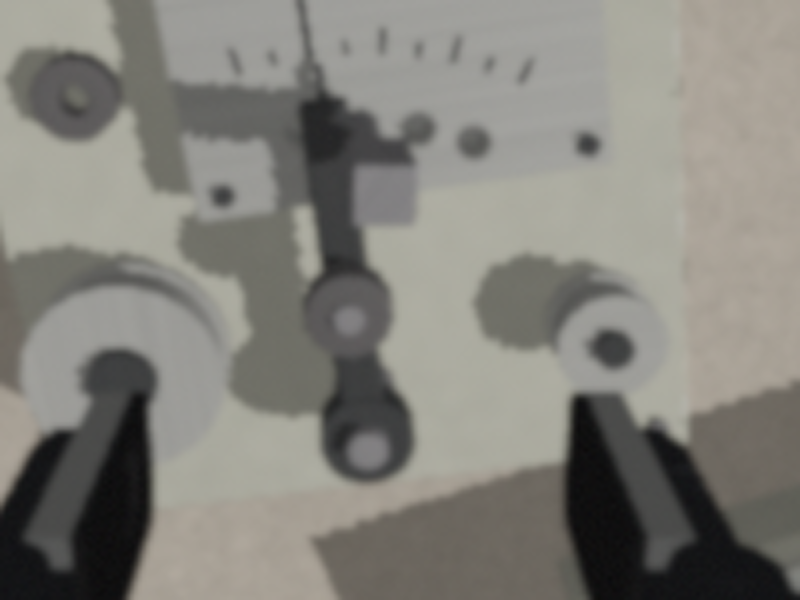

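View pics/i_side.png

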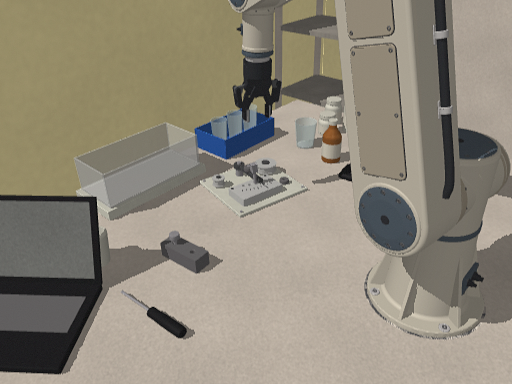

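The picture is unchanged: pointer end at zoom (320,95) in line with the longest line (305,10), pin head at (385,195), and the other things undisturbed. Handing in.

```bash
python3 -c "
from bench import arm
print(arm.close_job())"
```

```text
the job is handed in; nothing more can be done
None
```

I handed the job in at about 17 s. The long pin is in the 30-degree hole, the arm leans on it at the longest line, and the gripper has let go and stands clear.

- **Push:** I gripped the square head, lifted the pin out of the block, and pushed the arm round with the shank until the pointer stood at the longest line. The force readings I took while pushing were about 5 N sideways.
- **Seating:** I lowered the pin at about 8 mm/s, and it went into the hole at the first try with under 3 N upward force. It bottomed at a tip height of 13.9 mm (14 mm expected) with 8 N.
- **After release:** The last pictures put the arm at about 29 degrees (0.51 rad) and show it held. The other things I could see had not moved: short pin, spare roller, screwdriver, bottle and beaker. I did not check the cup and mouse closely.
- **Pin not quite upright:** The released pin leans about 4 degrees, its head away from the arm (head top about 5 mm off the hole centre, measured to about 2 mm). That is what the 1.5 mm hole clearance allows under the spring, so I left it.

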